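Load the sample carrier into the sampler bay and aim the sampling arm

TASK

Slide the loaded sample carrier into the slotted bay until it is fully home against the back stop, keeping the pot and the two vials standing in their cells. Then turn the black knob until the pointed tip of the sampling arm stands over the middle of the pot's lid; move the arm only by the knob, and leave the other things on the bench alone.

Things in the scene. Friction and masses are not known exactly. Their poses are not given: they have to be found in the camera images.
- bay: Grey metal sampler bay fixed to the bench (place and yaw vary). Origin on the bench at the centre of the carrier's home place; +x points into the bay. Two rails from x = -50 to +63 mm, 13 mm high, inner walls at y = +-51.5 mm; their lips reach in to y = +-43 mm over a slot 9.5 mm high (no floor plate). Back stop: face at x = +63 mm, 16 mm high. On the -y side a rack rail, 57 mm high, at y = -85 mm.
- carrier: Loose grey plastic sample carrier, 126 (x) x 100 (y) mm, 0.34 to 0.6 kg loaded, flat on the bench before the bay, a little askew. Origin: centre of underside; +x leads, towards the bay. Deck 5 mm thick; its side edges run under the lips, 1.5 mm play each side. Three cells 36 mm square at x = -39, 0, +40 mm, walls up to z = 24 mm. Home: its origin is on the bay's origin, axes alike.
- bay_mouth (a point): Centre of the bay's mouth on the bench, at bay x = -50 mm, y = 0; its axes are the bay's. From here 13 mm high lead-in wings flare out to about bay x = -93, y = +-72 mm.
- push_plate (a point): Rear face of the carrier's upright push plate, the place to push: at carrier x = -63 mm, y = 0, 10 mm above the bench; axes as the carrier's. The plate is 84 mm wide (y = +-42 mm), 28 mm high, 6 mm thick.
- pot: White plastic pot with a screw lid, 34 mm across, 50 mm tall, the widest of the three vessels, loose in one of the carrier's three cells (which one varies). Origin at the centre of its underside, 5 mm above the bench; z up.
- short_vial: Clear glass vial without cap, 25 mm across, 46 mm tall, loose in another cell of the carrier. Origin at the centre of its underside; z up.
- flap_vial: Clear glass vial with a white snap cap, 26 mm across, 51 mm tall, loose in the remaining cell. Origin at its underside, about 4 mm off its centre line; z up.
- knob (a joint): Angle of the black knob, 0 to 2.6 rad, growing clockwise seen from above; stays where left (about 0.05 N m). At 0 its grip bar lies along the bay's x axis; at q it is turned clockwise by q. Geared to the sampling arm: 1 rad clockwise moves the arm 45 mm towards the bay's mouth (bay -x). Starts near 0, arm parked at the far end.
- knob_grip (a point): Point on the knob's upright axis, 71 mm above the bench, at the height to grip; bay x = -20, y = -156 mm. The grip bar is 42 mm long, 14 mm wide, from 48 to 78 mm above the bench, on a disc 44 mm across. Below it a grey gearbox block, 70 x 100 mm, 34 mm high, centred at bay x = -20, y = -144 mm.
- pointer_tip (a point): Pointed lower tip of the dark steel sampling arm that reaches from the rack rail over the bay's middle line (bay y = 0), 63 mm above the bench, 8 mm above the lid of the pot in the bay. Bay x = +70 mm at knob 0, less 45 mm per rad. The arm is 82 mm high; its block on the rail is 34 mm long, at bay y = -70 to -100 mm.
- sampling_arm: The dark steel sampling arm itself, sliding along the rack rail as the knob turns; not to be pushed by the robot. Origin on the bench straight below its tip; axes as the bay's.
- card_tray: Bystander: small card tray, 62 x 62 x 20 mm, left of the bay, with a rock in it. Origin at the centre of its underside.
- rock: Bystander: pale rock sample, 44 x 36 x 32 mm, lying in the card tray. Origin at its underside.
- marker: Bystander: felt marker, 132 mm long along its y, 15 mm high, lying right of the bay. Origin at the centre of its underside.
- spot_dish: Bystander: white spot plate, 70 mm across, 9 mm high, left of the carrier. Origin at the centre of its underside.
Mind the look-alikes: they are no part of the job. What is shaped like the short_vial but blue is not meant.

How it is judged:
On the way, in this order (a step that is already met when the one before it is completed fails the run):
1. the loaded carrier is fully home in the bay (x of carrier in the frame of bay between -0.004 and 0.004 m and y of carrier in the frame of bay between -0.005 and 0.005 m and z of carrier in the frame of bay below 0.005 m and angle between the x axis of carrier and the x axis of bay, either way round below 0.05 rad and angle between each of pot, short_vial, flap_vial's own z axis and vertical below 0.25 rad and z of each of pot, short_vial, flap_vial in the frame of carrier below 0.012 m and horizontal distance between each of pot, short_vial, flap_vial and carrier below 0.06 m), for 0.2 s.
2. the arm's tip stands over the middle of the pot's lid (x of carrier in the frame of bay between -0.004 and 0.004 m and y of carrier in the frame of bay between -0.005 and 0.005 m and z of carrier in the frame of bay below 0.005 m and angle between the x axis of carrier and the x axis of bay, either way round below 0.05 rad and horizontal distance between pointer_tip and pot below 0.008 m), for 0.2 s.
At the end, for the whole second after the job is handed in: The carrier is flat and square in the bay with its leading edge within 4 mm of the back stop; the pot and both vials stand upright (within 0.25 rad) in their cells; the arm's tip is within 8 mm horizontally of the pot's axis; knob and carrier are at rest (all of step 2 and angle between each of pot, short_vial, flap_vial's own z axis and vertical below 0.25 rad and z of each of pot, short_vial, flap_vial in the frame of carrier below 0.012 m and horizontal distance between each of pot, short_vial, flap_vial and carrier below 0.06 m and linear speed of carrier below 0.01 m/s and velocity of joint knob between -0.05 and 0.05 rad/s); the robot touches nothing.
It fails at once if the robot pushes the sampling arm itself (contact force between sampling_arm and the fingers above 1 N or contact force between sampling_arm and the arm above 1 N).
It fails at once if the pot or a vial tips over (angle between any of pot, short_vial, flap_vial's own z axis and vertical above 0.6 rad).
It fails at once if a bystander is shifted by more than 30 mm (distance of any of card_tray, rock, marker, spot_dish from where it was at the start of the episode above 0.03 m).
It also fails if it takes over 61 s, if anything falls off the work surface, if the arm or the gripper's body presses on something with over 40 N, if the wrist force passes 120 N, or if a joint passes its speed limit or range.

ROBOT

A 6-joint arm with a two-finger parallel gripper is mounted at the origin on a cart in front of the work surface, level with it; the furniture and walls round the work are solid. World frame = base frame: x ahead of the robot, y to its left, z up, the work surface at z = 0. Lengths are in m, angles in rad, forces in N, time in s.
With the tool pointing down it reaches from about 0.35 to 0.775 m from the base axis. Payload 7.3 kg.
Tool frame: the origin (TCP) lies on the centre line of the jaws, within the pads' length; the fingertips stand 17 mm ahead of it and the grasp point (between the pads) lies 2 mm behind it (robot.tip_extent is the distance from the TCP to the fingertips, in m); z points along the fingers, y is the line along which they close (so a half turn about z gives the same grasp; the last joint's range is limited). The gripper opens to 92 mm and grips with 3 to 60 N. Pads are 19 mm wide; open, the fingers measure 130 mm over their backs; the gripper's body (75 mm by 190 mm) begins 47 mm behind the grasp point.
Start: joints at [-1.258, 0.342, 1.524, -0, 1.275, -0.146], TCP at [0.233, -0.471, 0.244] pointing down, gripper open.
Joint ranges: [-2.53, 2.53], [-0.77, 2.02], [0.04, 2.7], [-1, 4.14], [0.28, 2.66], [-3.11, 3.11]. Speed limits (rad/s): [2.57, 2.57, 3.14, 3.14, 3.14, 3.14].

INTERFACE

Orientations are given as [roll, pitch, yaw] about the fixed x, y, z axes, in that order (R = Rz(yaw) Ry(pitch) Rx(roll)).
In Python, from cell import robot gives the robot as it stands.
- The arm moves only by the tool step_arm, never from a script. Its argument "motion" is a list of rows, each a list of 2 entries, a list of its own where there are three numbers: the shift along the tool's x, y, z in units of 60 mm (1.0 is 60 mm), then the turn about the tool's z in rad. In form: [[[x, y, z], spin], ...]. A call has 1 to 10 rows; each row is the pose to reach, as a shift and turn from the pose commanded when the call began, along the tool's axes at that moment; what a row does not reach only later rows make up. A row lasts 1/8 s, in which the tool goes at most 62.5 mm and 10.7 degrees, less where a joint would pass 70% of its speed; a pose out of reach is approached as far as the arm can. A call with a gripper value outside its range is refused whole. "hand" is the closure in counts, from 0 (fully open) to 255 (shut), set as the call begins (left out, the last holds). The fingers move at their own pace and stop on an object; "squeeze" is the grip in N (left out, the last holds). Time passes only in rows, so rows that repeat a pose let the fingers close. It gives the time, the measured TCP pose, the force, the opening and the grip force at its end, in the units of the state.
- robot.observe(): the state, without advancing time (a new reading comes with each control period).
- robot.read_camera(name): name is "side" or "top" or "wrist"; returns a dict with "pixels" (480x640x3 uint8, red, green, blue), "intrinsics" (3x3 intrinsics, pixels), "k1" (the pictures are not rectified: a ray, as slopes to the right and down, at radius r is drawn at 1 + k1 r^2 times it, then the intrinsics apply), "xyz" and "rotation" of the camera in the world; the wrist camera has in their place "T_tool_cam" (4x4, takes a point from camera to tool coordinates, whose origin is the TCP and whose axes are the flange's). Camera axes: x right, y up, looking along -z (the intrinsics and any distortion apply to the point x, -y, -z); pixel columns grow to the right and rows downward; lengths in m; the calibration is good to about 2 mm. A picture is of the moment at which its call begins: read the wrist's pose just before it. There is no depth.
- robot.hand_in(): hands the job in; it is judged then, once.
The state is a dict: "time": time; "qpos": joint angles; "qvel": joint speeds; "joint_efforts": joint torques, N m; "tool_pos": TCP position; "tool_rot": TCP orientation; "contact_force": force on the tool from outside, world axes, zero at the start; "torque": the same for the moment, N m; "opening": finger opening in m; "grip_force": force on a finger pad.
Only numpy, scipy, OpenCV 4.12 (cv2) and the standard library are available. Lean on these libraries where they do the work, as an engineer would, in place of code of your own. Each camera call takes 0.05 s, during which the arm holds its last target. There are 200 camera calls.

## Working session

There is one attempt and no reset: what is moved stays moved. The work goes in short steps, Python scripts to look and compute and a tool call to move; the robot and the scene stay as the last step left them, time stands still between calls to the robot, and variables do not carry over. Pictures are saved under pics/ and viewed, at most 10 in all, crops included, and the job is handed in when it is done.

Besides the shell and the picture viewer there is one more tool, called after ">>>" as name(argument=value, ...), one argument or row to a line, values as JSON. step_arm: Moves the arm, as the interface text tells. Its arguments: {"type":"object","properties":{"motion":{"type":"array"},"hand":{"type":"number"},"squeeze":{"type":"number"}},"required":["motion"]}

```bash
mkdir -p pics; cat > h.py <<'E'
import numpy as np, cv2
from cell import robot
def ray(c,uv,T=None):
    K=np.array(c["intrinsics"]);k1=c["k1"]
    d=np.array([(uv[0]-K[0,2])/K[0,0],(uv[1]-K[1,2])/K[1,1]]);s=d.copy()
    for _ in range(20): s=d/(1+k1*(s@s))
    v=np.array([s[0],-s[1],-1.])
    return np.array(c["xyz"]),np.array(c["rotation"])@v
def onz(c,uv,z):
    o,v=ray(c,uv);return o+v*(z-o[2])/v[2]
def proj(c,p):
    K=np.array(c["intrinsics"])
    q=np.array(c["rotation"]).T@(np.array(p)-np.array(c["xyz"]))
    s=np.array([q[0],-q[1]])/-q[2]; s=s*(1+c["k1"]*(s@s))
    return np.array([K[0,0]*s[0]+K[0,2],K[1,1]*s[1]+K[1,2]])
E
python3 - <<'E'
from h import *
s=robot.observe();print(s["time"],s["tool_pos"],s["tool_rot"])
for n in("top","side"):
    c=robot.read_camera(n);cv2.imwrite(f"pics/{n}0.png",c["pixels"][:,:,::-1]);print(n,c["xyz"],c["rotation"],c["intrinsics"],c["k1"])
E
```

```text
0.0 [ 0.2323952  -0.47031916  0.24304271] [-3.14003728e+00 -2.19427461e-04  4.58810887e-01]
top [0.41003136 0.04427667 1.13862409] [ 0.17235909 -0.01594312 -1.54192613] [[563.71653564   0.         312.79753663]
 [  0.         563.71653564 227.99654545]
 [  0.           0.           1.        ]] -0.12627128588089503
side [ 0.28566419 -0.61778538  0.69427981] [ 0.85458496  0.00181806 -0.48841693] [[530.98865606   0.         321.54462357]
 [  0.         530.98865606 240.80579876]
 [  0.           0.           1.        ]] -0.11739485099433315
```

View pics/top0.png

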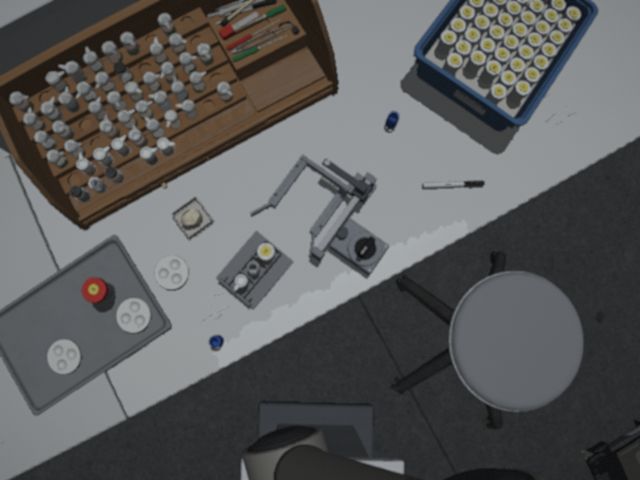

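View pics/side0.png

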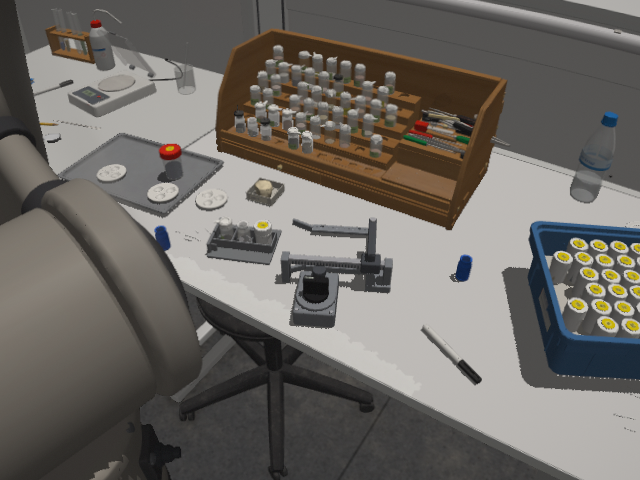

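The top view shows the carrier near (255,270) and the bay near (315,205), with its +x pointing right and up. The knob is at (366,249), the tray at (192,217), the spot plate at (171,272) and the marker at (453,184). The two blue vials at (391,121) and (216,342) are decoys. I'll enlarge the carrier and bay.

```bash
python3 - <<'E'
s=open('h.py').read()
s=s.replace("import numpy as np, cv2","import numpy as np, cv2\nfrom scipy.spatial.transform import Rotation as R").replace('np.array(c["rotation"])','R.from_euler("xyz",c["rotation"]).as_matrix()')
open('h.py','w').write(s)
E
python3 - <<'E'
from h import *
c=robot.read_camera("top")
im=c["pixels"][:,:,::-1][145:315,205:405]
cv2.imwrite("pics/top_crop.png",cv2.resize(im,None,fx=3.5,fy=3.5,interpolation=cv2.INTER_CUBIC))
for uv in[(366,249),(255,270),(315,205)]: print(onz(c,uv,0))
E
```

```text
[ 0.56861878 -0.07805893  0.        ]
[0.51871358 0.14635591 0.        ]
[0.65706    0.02869592 0.        ]
```

View pics/top_crop.png

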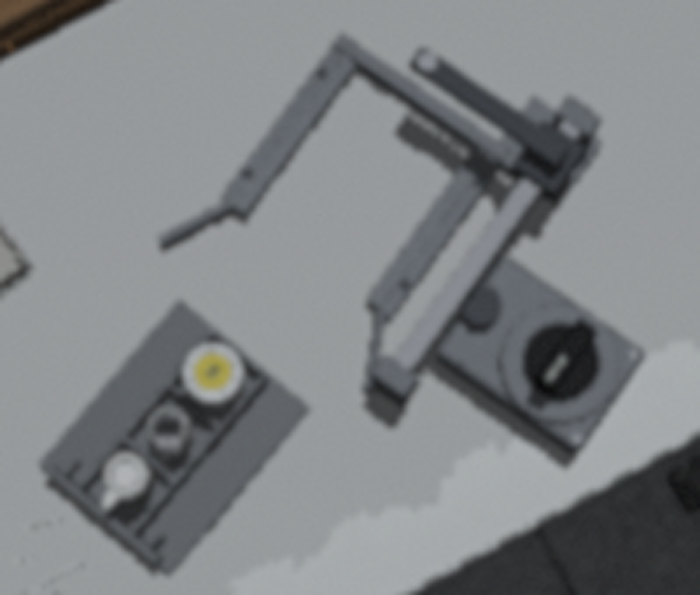

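Vials: the pot, with its yellow-dotted white lid, is at crop (213,372), in the leading cell (+40). The uncapped clear vial is at (168,430) in the middle cell and the capped one at (125,475) in the rear cell. The pot's target tip is therefore x = +40, so the knob should go to about 0.67. Next I'll measure the poses.

```bash
python3 - <<'E'
from h import *
c=robot.read_camera("top")
f=lambda p,z: onz(c,(205+(p[0]+.5)/3.5-.5,145+(p[1]+.5)/3.5-.5),z)
# bay
Lm,Lb=f((245,215),.013),f((355,68),.013)
Rm,Rb=f((368,303),.013),f((462,178),.013)
for a,b in((Lm,Lb),(Rm,Rb)): d=b-a;print("rail yaw",np.degrees(np.arctan2(d[1],d[0])),np.linalg.norm(d))
print("mouth",(Lm+Rm)/2,"width",np.linalg.norm(Lm-Rm), "perp yaw",np.degrees(np.arctan2(*(Lm-Rm)[[1,0]]))-90)
a,b=f((345,45),.016),f((515,157),.016);d=a-b;print("stop yaw",np.degrees(np.arctan2(d[1],d[0]))-90)
k=f((560,363),.078);print("knob",k)
# carrier
P=[f(p,.005) for p in((180,302),(308,410),(165,575),(42,468))]
print("car",np.mean(P,0));
for i in range(4): d=P[(i+1)%4]-P[i];print(np.linalg.norm(d),np.degrees(np.arctan2(d[1],d[0])))
print("pot",f((213,372),.055))
# refine carrier & bay check: project with side cam
E
```

```text
rail yaw -33.98715681344755 0.10969956767162375
rail yaw -34.81873755811486 0.09251995617720807
mouth [0.62450803 0.07450978 0.013     ] width 0.08851003325241633 perp yaw -34.18174257661305
stop yaw -32.50809517134125
knob [ 0.55891119 -0.06707001  0.078     ]
car [0.51856767 0.1473549  0.005     ]
0.09792309149650559 -128.40484149641284
0.12484203483688826 141.14906903536516
0.09416838273241472 51.40920719689624
0.12456372946183189 -37.12452900945958
pot [0.55114637 0.12274269 0.055     ]
```

>>> step_arm(
  motion=[
    [[1.0, -0.8, -0.4], 0.1],
    [[2.0, -1.55, -0.95], 0.25],
    [[2.8, -2.2, -0.95], 0.4],
    [[3.6, -2.8, -0.95], 0.55],
    [[4.4, -3.4, -0.95], 0.7],
    [[5.2, -4.0, -0.95], 0.85],
    [[6.0, -4.6, -0.95], 1.0],
    [[6.8, -5.3, -0.95], 1.08],
    [[7.5, -5.8, -0.95], 1.08],
    [[8.05, -6.25, -0.95], 1.08],
  ],
  hand=90,
)

```text
time: 1.45
tool_pos: [0.492, 0.0643, 0.3007]
tool_rot: [3.142, -0.0, -0.621]
contact_force: [0.2, -0.6, -0.0]
opening: 0.0592
grip_force: 0.0
```

>>> step_arm(
  motion=[
    [[0, 0, 0], 0],
    [[0, 0, 0], 0],
    [[0, 0, 0], 0],
  ],
)

```text
time: 1.82
tool_pos: [0.4911, 0.0611, 0.3007]
tool_rot: [3.141, -0.0, -0.623]
contact_force: [-0.6, -0.1, 0.2]
opening: 0.0594
grip_force: 0.0
```

```bash
cat >> h.py <<'E'
def wrist():
    s=robot.observe();c=robot.read_camera("wrist")
    T=np.eye(4);T[:3,:3]=R.from_euler("xyz",s["tool_rot"]).as_matrix();T[:3,3]=s["tool_pos"]
    M=T@np.array(c["T_tool_cam"]);c["xyz"]=M[:3,3];c["rotation"]=R.from_matrix(M[:3,:3]).as_euler("xyz")
    return s,c
E
python3 - <<'E'
from h import *
import pickle
s,c=wrist();print(s["time"],s["tool_pos"],s["tool_rot"],s["qpos"],s["opening"],c["xyz"])
pickle.dump(c,open("w1.pkl","wb"));cv2.imwrite("pics/w1.png",c["pixels"][:,:,::-1])
E
```

```text
1.825 [0.49110266 0.06106841 0.30074636] [ 3.14117323e+00 -8.60513195e-05 -6.23067893e-01] [-3.10407781e-02  2.46164654e-01  1.49999160e+00 -4.02219065e-04
  1.39559906e+00  2.16289360e+00] 0.05944943372503085 [0.55665474 0.01505225 0.44071057]
```

View pics/w1.png

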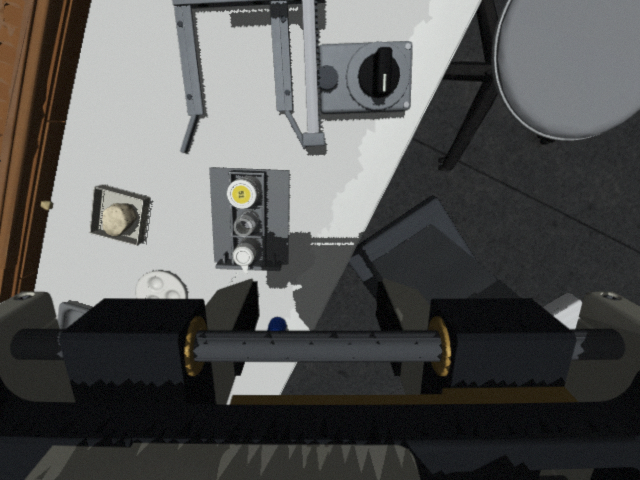

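The wrist view shows the carrier at (250,218), the pot at (241,193), the bay's mouth ends at (203,113) and (278,110), and the knob at (381,75). I'll enlarge this for sharper picks.

```bash
python3 - <<'E'
import pickle,cv2
c=pickle.load(open("w1.pkl","rb"));im=c["pixels"][0:280,165:425,::-1]
im=cv2.convertScaleAbs(im,alpha=1.5,beta=20)
im=cv2.resize(im[:150],None,fx=3,fy=3,interpolation=cv2.INTER_CUBIC)
cv2.imwrite("pics/w1a.png",im)
im=c["pixels"][150:290,195:305,::-1]
cv2.imwrite("pics/w1b.png",cv2.resize(cv2.convertScaleAbs(im,alpha=1.5,beta=20),None,fx=4,fy=4,interpolation=cv2.INTER_CUBIC))
E
```

```text
(no output)
```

View pics/w1a.png

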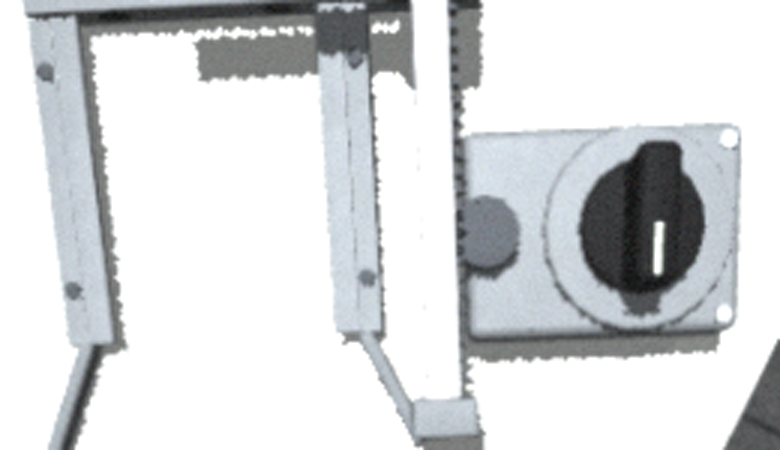

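View pics/w1b.png

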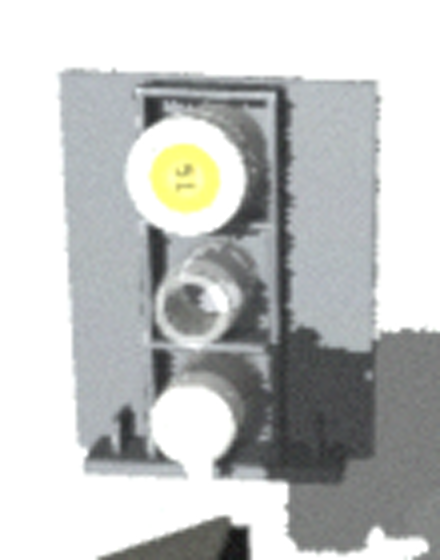

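```bash
python3 - <<'E'
from h import *
import pickle
c=pickle.load(open("w1.pkl","rb"))
A=lambda p,z: onz(c,(165+(p[0]+.5)/3-.5,(p[1]+.5)/3-.5),z)
B=lambda p,z: onz(c,(195+(p[0]+.5)/4-.5,150+(p[1]+.5)/4-.5),z)
ang=lambda d:np.degrees(np.arctan2(d[1],d[0]))
L0,L1,R0,R1=A((110,344),.013),A((78,15),.013),A((337,331),.013),A((319,60),.013)
print("rails",ang(L1-L0),ang(R1-R0),"perp",ang(L0-R0)-90,np.linalg.norm(L0-R0),"mouth",(L0+R0)/2)
G=[A(p,.034) for p in((470,135),(741,125),(738,329),(471,334))]
print("gear",np.mean(G,0),[(round(float(np.linalg.norm(G[(i+1)%4]-G[i])),4),round(float(ang(G[(i+1)%4]-G[i])),1)) for i in range(4)])
P=[B(p,.005) for p in((62,72),(378,82),(373,458),(80,455))]
print("car",[(round(float(np.linalg.norm(P[(i+1)%4]-P[i])),4),round(float(ang(P[(i+1)%4]-P[i])),1)) for i in range(4)],np.mean(P,0))
p0,p1=B((85,470),.028),B((343,478),.028);print("plate",ang(p0-p1)-90,np.linalg.norm(p0-p1),(p0+p1)/2)
print("knob", A((660,145),.078),A((660,285),.078))
for y in(-33.5,-34.5,-35.5):
    m=R.from_euler("z",y,degrees=True).as_matrix()
    print(y,"bay origin by mouth",((L0+R0)/2+m@[.05,0,0])[:2],"by gear",(np.mean(G,0)-m@[-.02,-.144,0])[:2])
E
```

```text
rails -34.89724583895213 -33.44941066757428 perp -32.847982798587 0.08848267860145985 mouth [0.62596162 0.07676172 0.013     ]
gear [ 0.57017851 -0.05995466  0.034     ] [(0.0949, -123.5), (0.0678, 147.6), (0.0981, 55.5), (0.0661, -35.2)]
car [(0.0977, -127.6), (0.1246, 142.2), (0.0985, 53.7), (0.1269, -38.1)] [0.5186037 0.1480987 0.005    ]
plate -37.54986967909675 0.08239607194620702 [0.47131055 0.18470751 0.028     ]
knob [ 0.58000639 -0.07995724  0.078     ] [ 0.54534134 -0.05770112  0.078     ]
-33.5 bay origin by mouth [0.66765591 0.04916487] by gear [0.66633515 0.04908616]
-34.5 bay origin by mouth [0.66716792 0.04844141] by gear [0.66822353 0.04739139]
-35.5 bay origin by mouth [0.66666739 0.04772657] by gear [0.67008205 0.04566392]
```

>>> step_arm(
  motion=[
    [[-0.7, -0.5, 0], 0],
    [[-1.4, -1.0, 0.5], -0.03],
    [[-2.07, -1.41, 1.2], -0.03],
    [[-2.07, -1.41, 2.0], -0.03],
    [[-2.07, -1.41, 2.8], -0.03],
    [[-2.07, -1.41, 3.3], -0.03],
    [[-2.07, -1.41, 3.3], -0.03],
    [[-2.07, -1.41, 3.3], -0.03],
  ],
  hand=130,
)

```text
time: 2.88
tool_pos: [0.4407, 0.203, 0.104]
tool_rot: [-3.14, -0.001, -0.592]
contact_force: [0.0, -0.0, 0.1]
opening: 0.0445
grip_force: 0.0
```

```bash
python3 - <<'E'
from h import *
s=robot.observe();O=np.array([.6675,.0486,0]);m=R.from_euler("z",-34,degrees=True).as_matrix()
print(s["tool_pos"],s["tool_rot"],"in bay",m.T@(s["tool_pos"]-O),s["opening"])
c=robot.read_camera("top");im=c["pixels"][180:360,150:350,::-1]
cv2.imwrite("pics/t2.png",cv2.resize(im,None,fx=3,fy=3,interpolation=cv2.INTER_CUBIC))
E
```

```text
[0.44074211 0.20296369 0.10400007] [-3.14006232e+00 -1.48669626e-03 -5.92456317e-01] in bay [-0.2743099   0.00117189  0.10400007] 0.04454991412593112
```

View pics/t2.png

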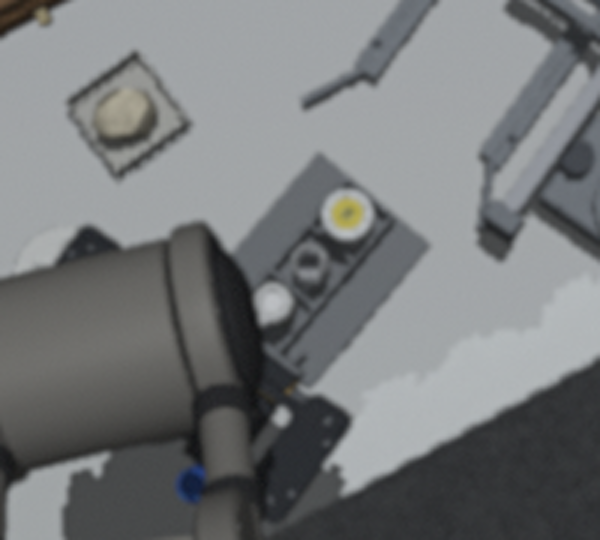

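The gripper is behind the push plate and everything nearby is clear. I'll lower it and then push slowly along bay +x.

>>> step_arm(
  motion=[
    [[0, 0, 0.6], 0],
    [[0, 0, 1.1], 0],
    [[0, 0, 1.33], 0],
    [[0, 0, 1.33], 0],
    [[0.1, 0, 1.33], 0],
    [[0.2, 0, 1.33], 0],
    [[0.25, 0, 1.33], 0],
    [[0.3, 0, 1.33], 0],
    [[0.35, 0, 1.33], 0],
    [[0.4, 0, 1.33], 0],
  ],
)

```text
time: 4.18
tool_pos: [0.4588, 0.1899, 0.0227]
tool_rot: [3.14, 0.002, -0.591]
contact_force: [-3.3, 0.6, 2.5]
opening: 0.0452
grip_force: 1.7
```

>>> step_arm(
  motion=[
    [[0.06, 0, 0], 0],
    [[0.12, 0, 0], 0],
    [[0.18, 0, 0], 0],
    [[0.25, 0, 0], 0],
    [[0.32, 0, 0], 0],
    [[0.39, 0, 0], 0],
    [[0.46, 0, 0], 0],
    [[0.53, 0, 0], 0],
    [[0.6, 0, 0], 0],
    [[0.6, 0, 0], 0],
  ],
)

```text
time: 5.42
tool_pos: [0.4902, 0.1697, 0.023]
tool_rot: [-3.141, -0.001, -0.591]
contact_force: [-0.4, -0.5, -0.2]
opening: 0.0447
grip_force: 0.0
```

```bash
python3 - <<'E'
from h import *
c=robot.read_camera("top");t=c["pixels"][150:300,225:375,::-1]
d=robot.read_camera("side");u=d["pixels"][180:330,200:400,::-1]
f=lambda x:cv2.resize(x,(int(x.shape[1]*400/x.shape[0]),400),interpolation=cv2.INTER_CUBIC)
cv2.imwrite("pics/c3.png",cv2.resize(np.hstack([f(t),f(u)]),(800,343)))
E
```

```text
(no output)
```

View pics/c3.png

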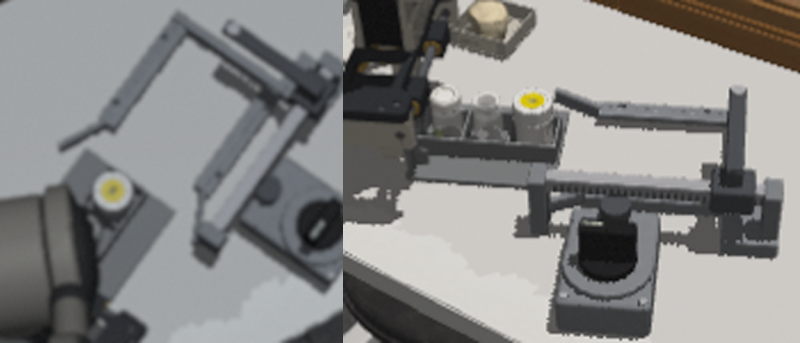

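The carrier is heading into the wings, upright and with its front edge at crop (88,150)-(175,212). I'll keep pushing gently and watch the force as it enters.

>>> step_arm(
  motion=[
    [[0.06, 0, 0], 0],
    [[0.12, 0, 0], 0],
    [[0.18, 0, 0], 0],
    [[0.24, 0, 0], 0],
    [[0.3, 0, 0], 0],
    [[0.36, 0, 0], 0],
    [[0.42, 0, 0], 0],
    [[0.48, 0, 0], 0],
    [[0.54, 0, 0], 0],
    [[0.6, 0, 0], 0],
  ],
)

```text
time: 6.78
tool_pos: [0.5129, 0.1512, 0.0226]
tool_rot: [3.135, 0.012, -0.591]
contact_force: [-6.2, 1.0, 1.5]
opening: 0.0455
grip_force: 1.2
```

>>> step_arm(
  motion=[
    [[0.06, 0, 0], 0],
    [[0.12, 0, 0], 0],
    [[0.18, 0, 0], 0],
    [[0.24, 0, 0], 0],
    [[0.3, 0, 0], 0],
    [[0.36, 0, 0], 0],
    [[0.42, 0, 0], 0],
    [[0.48, 0, 0], 0],
    [[0.54, 0, 0], 0],
    [[0.6, 0, 0], 0],
  ],
)

```text
time: 8.02
tool_pos: [0.5487, 0.1291, 0.0222]
tool_rot: [3.14, 0.001, -0.592]
contact_force: [-3.6, 0.4, -0.7]
opening: 0.0449
grip_force: 1.6
```

>>> step_arm(
  motion=[
    [[0.07, 0, 0], 0],
    [[0.14, 0, 0], 0],
    [[0.21, 0, 0], 0],
    [[0.28, 0, 0], 0],
    [[0.35, 0, 0], 0],
    [[0.42, 0, 0], 0],
    [[0.49, 0, 0], 0],
    [[0.56, 0, 0], 0],
    [[0.63, 0, 0], 0],
    [[0.7, 0, 0], 0],
  ],
)

```text
time: 9.28
tool_pos: [0.5845, 0.1063, 0.023]
tool_rot: [-3.142, -0.0, -0.591]
contact_force: [-2.0, 1.1, -0.6]
opening: 0.0454
grip_force: 1.0
```

>>> step_arm(
  motion=[
    [[0.05, 0, 0], 0],
    [[0.1, 0, 0], 0],
    [[0.15, 0, 0], 0],
    [[0.2, 0, 0], 0],
    [[0.25, 0, 0], 0],
    [[0.3, 0, 0], 0],
    [[0.34, 0, 0], 0],
    [[0.38, 0, 0], 0],
    [[0.4, 0, 0], 0],
    [[0.4, 0, 0], 0],
  ],
)

```text
time: 10.52
tool_pos: [0.6043, 0.0929, 0.023]
tool_rot: [-3.142, -0.0, -0.591]
contact_force: [-1.6, 0.9, 1.4]
opening: 0.045
grip_force: 1.1
```

>>> step_arm(
  motion=[
    [[0.02, 0, 0], 0],
    [[0.04, 0, 0], 0],
    [[0.06, 0, 0], 0],
    [[0.08, 0, 0], 0],
    [[0.09, 0, 0], 0],
    [[0.1, 0, 0], 0],
  ],
)

```text
time: 11.28
tool_pos: [0.6069, 0.091, 0.0229]
tool_rot: [3.14, 0.005, -0.591]
contact_force: [-11.4, 8.2, 9.5]
opening: 0.0452
grip_force: 7.1
```

>>> step_arm(
  motion=[
    [[0.02, 0, 0], 0],
    [[0.03, 0, 0], 0],
    [[0.03, 0, 0], 0],
  ],
)

```text
time: 11.65
tool_pos: [0.6069, 0.091, 0.0229]
tool_rot: [3.139, 0.008, -0.591]
contact_force: [-15.3, 10.4, 11.6]
opening: 0.0451
grip_force: 9.6
```

The carrier is hard against the stop: 19 N with no further motion. I'll back off, rise and go over to the knob.

>>> step_arm(
  motion=[
    [[-0.1, 0, 0], 0],
    [[-0.4, 0, 0], 0],
    [[-0.8, 0, 0], 0],
    [[-0.8, 0, -0.8], 0],
    [[-0.8, 0, -1.7], 0],
    [[-0.8, 0, -2.6], 0],
    [[-0.8, 0, -3.4], 0],
    [[-0.8, 0, -3.4], 0],
    [[-0.8, 0, -3.4], 0],
  ],
)

```text
time: 12.78
tool_pos: [0.5707, 0.115, 0.2262]
tool_rot: [3.141, -0.0, -0.592]
contact_force: [-0.2, -0.5, -0.8]
opening: 0.045
grip_force: 0.0
```

```bash
python3 - <<'E'
from h import *
import pickle
s,c=wrist();pickle.dump(c,open("w2.pkl","wb"));print(s["tool_pos"],s["tool_rot"],s["time"])
d=np.array([.5635,-.0697,0])-s["tool_pos"];m=R.from_euler("xyz",s["tool_rot"]).as_matrix();print((m.T@[d[0],d[1],0])/.06)
O=np.array([.6675,.0486,0]);b=R.from_euler("z",-34,degrees=True).as_matrix()
for p in [(.04,0,.055),(-.02,-.156,.078),(-.05,.043,.013)]: print(proj(c,O+b@p))
cv2.imwrite("pics/w2.png",c["pixels"][:,:,::-1])
E
```

```text
[0.57073722 0.11500919 0.22616658] [ 3.14113968e+00 -2.26897021e-04 -5.91658514e-01] 12.775
[1.61687314e+00 2.62246960e+00 1.55478262e-03]
[319.71890604  29.27585782]
[518.0711882  108.80733827]
[275.21094496 143.71646413]
```

View pics/w2.png

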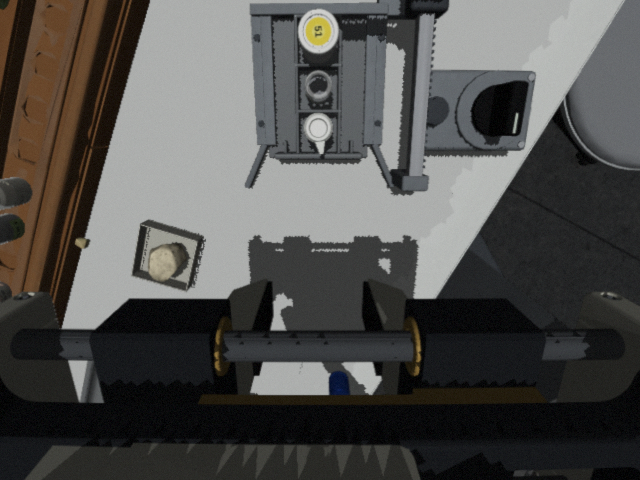

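The carrier is home and all three vessels are standing. The pot lid is at (319,31), against a predicted (320,29), and the knob bar is at about (515,109), against a predicted (518,109). Next is the knob.

>>> step_arm(
  motion=[
    [[0.5, 0.8, 0], 0],
    [[1.0, 1.6, 0], 0],
    [[1.62, 2.4, 0], 0],
    [[1.62, 2.6, 0.3], 0],
    [[1.62, 2.6, 1.0], 0],
    [[1.62, 2.6, 1.7], 0],
    [[1.62, 2.6, 2.3], 0],
    [[1.62, 2.6, 2.62], 0],
    [[1.62, 2.6, 2.62], 0],
    [[1.62, 2.6, 2.62], 0],
  ],
)

```text
time: 14.08
tool_pos: [0.5646, -0.0684, 0.0697]
tool_rot: [3.142, -0.0, -0.591]
contact_force: [0.1, -0.5, 0.9]
opening: 0.0451
grip_force: 0.0
```

>>> step_arm(
  motion=[
    [[0, 0, 0], 0],
    [[0, 0, 0], 0],
    [[0, 0, 0], 0],
    [[0, 0, 0], 0],
    [[0, 0, 0], 0],
    [[0, 0, 0], 0],
  ],
  hand=255,
  squeeze=12,
)

```text
time: 14.82
tool_pos: [0.5636, -0.0701, 0.0702]
tool_rot: [3.139, -0.0, -0.591]
contact_force: [-5.3, -8.1, 3.9]
opening: 0.014
grip_force: 12.0
```

The grip is on the 14 mm bar, with the tool pulled about 2 mm sideways. I'll relax that offset and turn clockwise.

>>> step_arm(
  motion=[
    [[0, 0.03, 0], 0],
    [[0, 0.03, 0], 0.08],
    [[0, 0.03, 0], 0.16],
    [[0, 0.03, 0], 0.24],
    [[0, 0.03, 0], 0.32],
    [[0, 0.03, 0], 0.4],
    [[0, 0.03, 0], 0.48],
    [[0, 0.03, 0], 0.56],
    [[0, 0.03, 0], 0.62],
    [[0, 0.03, 0], 0.62],
  ],
)

```text
time: 16.08
tool_pos: [0.5639, -0.0699, 0.0702]
tool_rot: [-3.141, -0.001, -1.211]
contact_force: [-0.2, -1.7, 3.3]
opening: 0.014
grip_force: 12.0
```

```bash
python3 - <<'E'
from h import *
s=robot.observe();print(s["tool_rot"],s["contact_force"],s["torque"])
c=robot.read_camera("side");d=robot.read_camera("top");O=np.array([.6675,.0486,0]);b=R.from_euler("z",-34,degrees=True).as_matrix()
for x in(.04,): print(proj(c,O+b@[x,0,.063]),proj(d,O+b@[x,0,.063]))
a=c["pixels"][200:290,270:400,::-1];e=d["pixels"][150:240,270:400,::-1]
cv2.imwrite("pics/k.png",np.hstack([cv2.resize(i,(400,277),interpolation=cv2.INTER_CUBIC) for i in(a,e)]))
E
```

```text
[-3.14062893e+00 -8.27952840e-04 -1.21065633e+00] [-0.1890632  -1.67681143  3.2725492 ] [-0.05943514  0.0479293  -0.0246368 ]
[356.60922143 227.33222438] [317.50405748 176.6599279 ]
```

View pics/k.png

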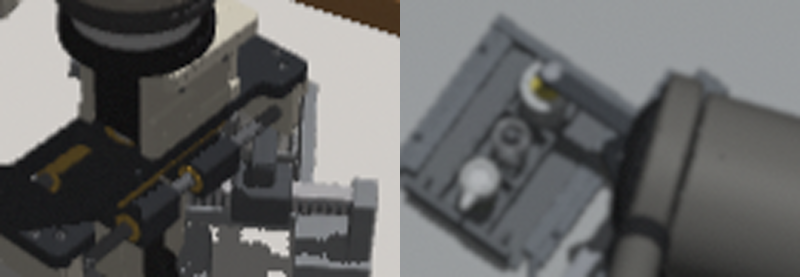

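>>> step_arm(
  motion=[
    [[0, 0, 0], 0.03],
    [[0, 0, 0], 0.06],
    [[0, 0, 0], 0.06],
    [[0, 0, 0], 0.06],
  ],
)

```text
time: 16.68
tool_pos: [0.5639, -0.0699, 0.0702]
tool_rot: [-3.141, -0.001, -1.272]
contact_force: [0.6, -1.8, 4.5]
opening: 0.0143
grip_force: 12.0
```

>>> step_arm(
  motion=[
    [[0, 0, 0], 0.06],
    [[0, 0, 0], 0.06],
    [[0, 0, 0], 0.06],
    [[0, 0, 0], 0.06],
    [[0, 0, -1], 0.06],
    [[0, 0, -2], 0.06],
    [[0, 0, -2.8], 0.06],
    [[0, 0, -2.8], 0.06],
    [[0, 0, -2.8], 0.06],
  ],
  hand=150,
)

```text
time: 17.8
tool_pos: [0.5629, -0.0696, 0.2369]
tool_rot: [3.14, 0.001, -1.331]
contact_force: [0.5, 0.2, -0.6]
opening: 0.0376
grip_force: 0.0
```

The second call added another 0.06 of spin while the fingers were opening. I'm out of picture views, so I'll measure the arm's actual shift numerically, with edge profiles across the arm before and after.

```bash
python3 - <<'E'
from h import *
c=robot.read_camera("top");s,w=wrist()
O=np.array([.6675,.0486,0]);b=R.from_euler("z",-34,degrees=True).as_matrix()
xs=np.arange(.01,.1,.003)
def prof(c,g,y):
    P=np.float32([proj(c,O+b@[x,y,.082]) for x in xs]);return cv2.remap(g,P[:,:1],P[:,1:],cv2.INTER_LINEAR).ravel().astype(int)
g0=cv2.imread("pics/top0.png",0);g1=cv2.cvtColor(c["pixels"],cv2.COLOR_RGB2GRAY);gw=cv2.cvtColor(w["pixels"],cv2.COLOR_RGB2GRAY)
print((xs*1000).astype(int))
for y in(-.03,-.045): print(y,"\n",prof(c,g0,y),"\n",prof(c,g1,y),"\n w",prof(w,gw,y))
# along-arm end and knob line
m=(cv2.inRange(w["pixels"],(170,170,170),(255,255,255)))
kp=proj(w,O+b@[-.02,-.156,.078]);print("knob px",kp,"lid px",proj(w,O+b@[.04,0,.055]))
x0,y0=int(kp[0]),int(kp[1]);pp=cv2.findNonZero(m[max(y0-25,0):y0+25,x0-25:x0+25])
if pp is not None:
    q=np.array([onz(w,(p[0]+x0-25,p[1]+max(y0-25,0)),.078) for p in pp[:,0]]) ;q=(q-O)@b;print(len(q),q.mean(0)*1000-[-20,-156,0])
hsv=cv2.cvtColor(c["pixels"],cv2.COLOR_RGB2HSV);ym=cv2.inRange(hsv,(20,90,80),(35,255,255))[150:240,270:400]
pp=cv2.findNonZero(ym)[:,0]+[270,150];print("yellow",len(pp),(b.T@(onz(c,pp.mean(0),.055)-O))*1000)
E
```

```text
[ 10  13  16  19  22  25  28  31  34  37  40  43  46  49  52  55  58  61
  64  67  70  73  76  79  82  85  88  91  94  97 100]
-0.03 
 [153 152 153 154 153 134  85  66  66  79  93  68  57  91 105 121 140 106
  64  61  63  74 119 150 153 152 152 152 152 152 152] 
 [ 45  65  83  85  80  84  84  67  58  65  66  66  68  95 107 125 150 159
 158 158 158 158 159 158 158 159 158 159 159 158 158] 
 w [117 108 104  86  40  49  58  71  66  71  70  70 149 116 106 101  77 132
 135 220 221 220 220 220 221 221 220 220 220 219 220]
-0.045 
 [152 153 153 153 152 126  79  66  68  89  96  65  56  88 104 121 145 114
  67  62  62  70 114 148 154 153 152 152 152 152 152] 
 [ 50  80 101 103 102 103 102  84  61  65  66  65  65  92 108 125 152 160
 157 150 133 101  60  39  40  39  34  38  48  44  34] 
 w [ 66  76  84  42  37  39  53  55  66  67  69  72  71  89  46  97  73 131
 137 218 220 220 220 220 220 220 219 219 220 221 219]
knob px [315.82930225 223.69875974] lid px [160.85098654 276.16783796]
yellow 5 [35.4205932   6.01398131 55.        ]
```

The arm's centre line moved from about x = 68 mm to about 38 mm in the bay frame. The pot's axis is at about 38 to 40 mm, so the tip is well within 8 mm. The gripper is clear, so I'm handing in.

```bash
python3 -c "
from cell import robot
print(robot.observe()['contact_force']);print(robot.hand_in())"
```

```text
[ 0.2267476  -0.77350439  0.13155215]
the job is handed in; nothing more can be done
None
```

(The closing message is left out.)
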